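# Slide a lamp strap out of its jig and fit it on the lamp base

### The job

The flat aluminium strap lies flush in the pocket of the wooden jig, where fingers cannot get hold of it. Press lightly on it with closed fingertips and slide it out through the pocket's open end until about 35 mm sticks out over the jig's edge; then grip it by the sides of that end, lift it away and set it gently on the lamp base with its middle hole over the stud, lying flat, and let go. Press on the strap, jig and lamp base with no more than about 15 N, do not let the strap fall, and leave the other things where they are.

Things in the scene. Friction and masses are not known exactly. Their poses are not given: they have to be found in the camera images.
- strap: flat plain aluminium strap, 130 mm long (its x), 40 wide (y), 4 thick, 40 to 75 g, with a 12 mm round hole through its middle (two dark dots 50 mm either side are only marks). Origin: centre of its underside, on the hole's axis; z up. Friction on the waxed wood 0.25 to 0.35. It starts flush in the jig's pocket, its x along the jig's, its front end 1 to 7 mm inside the open end
- jig: waxed hardwood block fixed to the bench, 180 mm long (its x), 100 wide (y), 50 high; origin at the centre of its underside, z up. Along the middle of its top runs a pocket 43 mm wide and 4 deep (the strap lies flush in it), open at the block's -x end and 138 mm long from there. The -x end faces roughly towards the robot, with free air in front of it down to the bench
- jig_edge (a point): middle of the pocket floor's edge at the jig's open (-x) end, 46 mm above the bench; axes as the jig's
- pin (a point): brass spring pin in the pocket's +y wall, 40 mm from the open end; it presses sideways on the strap's edge with about 2.5 N, so the strap drags by about 1.5 N by itself and more when pressed down; under too light a press the fingers slip on it
- lamp_base: white ceramic lamp base fixed to the bench: round foot 130 mm across and 10 mm high, a waisted boss 56 mm across on top of it, flat on top at 45 mm above the bench, and a brass stud in its centre, 7 mm thick, standing 18 mm up from the boss (its tip tapered). Origin: centre of the underside, z up along the stud
- boss_top (a point): centre of the boss's flat top, at the foot of the stud, 45 mm above the bench; the strap rests here with its underside when fitted
- spool: bystander: reel of solder wire, 52 mm across, 44 mm high; origin at the underside
- bird_a: bystander: small shell penguin figure, 80 mm high, origin at the underside
- bird_b: bystander: a second such penguin figure, farther back
- pliers: bystander: small red-handled pliers lying flat, 140 mm long, 12 mm high, origin at the pivot
- tub: bystander: clear plastic tub, 90 mm across, 75 mm high, origin at the underside
- collar: bystander: flat steel ring 56 mm across, 8 mm thick, origin at the underside
- driver: bystander: screwdriver lying on the bench
- offcut: bystander: dark wooden offcut 70 x 30 x 20 mm, origin at the underside
There are look-alikes about, which are no part of the job. Several things have the shape of the strap; the one meant has the colours described above.

How it is judged:
On the way:
1. the strap, still lying flat in the pocket, has been slid out until 25 to 55 mm of it stick out over the jig's open end (x of strap in the frame of jig_edge between 0.01 and 0.04 m and z of strap in the frame of jig_edge between -0.0025 and 0.0025 m and angle between strap's own z axis and vertical below 0.04 rad), for 0.2 s.
At the end, for the whole second after the job is handed in: the strap lies flat (within 0.05 rad) and at rest on the lamp base's boss with the stud through its middle hole: the hole's centre at the underside within 4 mm of the stud's axis and 5 mm of the boss top's centre (horizontal distance between strap and boss_top below 0.004 m and distance between strap and boss_top below 0.005 m and angle between strap's own z axis and vertical below 0.05 rad and linear speed of strap below 0.02 m/s); the robot touches nothing.
It fails at once if the strap is pressed into the jig with more than 20 N beyond the 5 N that the spring pin makes by itself (contact force between strap and jig above 25 N).
It fails at once if the strap is pressed on the lamp base with more than 20 N (contact force between strap and lamp_base above 20 N).
It fails at once if the robot presses on the jig or the lamp base with more than 20 N (contact force between any of the arm, the fingers and jig above 20 N or contact force between any of the arm, the fingers and lamp_base above 20 N).
It fails at once if the strap falls down beside the jig or the lamp base (height (world z) of strap below 0.025 m).
It fails at once if a bystander is shifted by more than 15 mm (distance of any of spool, bird_a, bird_b, pliers, tub, collar, driver, offcut from where it was at the start of the episode above 0.015 m).
It also fails if it takes over 72 s, if anything falls off the work surface, if the arm or the gripper's body presses on something with over 40 N, if the wrist force passes 120 N, or if a joint passes its speed limit or range.

### The arm

A 7-joint arm with a two-finger parallel gripper is mounted at the origin on the work surface. World frame = base frame: x ahead of the robot, y to its left, z up, the work surface at z = 0. Lengths are in m, angles in rad, forces in N, time in s.
With the tool pointing down it reaches from about 0.425 to 0.925 m from the base axis. Payload 6.8 kg.
Tool frame: the origin (TCP) lies midway between the tips of the shut fingers; the grasp point (between the pads) lies 19 mm behind it; z points along the fingers, y is the direction in which the jaws open and shut (so a half turn about z gives the same grasp; the last joint's range is limited). The gripper opens to 85 mm and grips with 20 to 120 N. Pads are 22 mm wide; open, the fingers measure 114 mm over their backs; the gripper's body (76 mm by 85 mm) begins 54 mm behind the grasp point. The pads swing forward as they close: fully open they stand 13 mm farther back than shut.
Start: joints at [-1.431, 0.477, 0.022, 1.555, -0.011, 1.109, -0.083], TCP at [0.166, 0.654, 0.231] pointing down, gripper open.
Joint ranges: [-2.96, 2.96], [-0.34, 2.1], [-1.41, 1.46], [0.24, 2.44], [-1.37, 4.51], [0.17, 1.92], [-2.96, 2.96]. Speed limits (rad/s): [2.39, 2.39, 3.14, 3.14, 3.14, 3.14, 3.14].

### API

Orientations are given as a rotation vector (axis times angle).
In Python, from bench import r gives the robot as it stands. The module is installed in compiled form; this text tells all that it offers.
- The arm moves only by the tool play_rows, never from a script. Its argument "plan" is a list of rows, each a list of 7 numbers: the shift along the world's x, y, z in mm, then the turn, a rotation vector about the world's x, y, z in rad, then the finger opening in mm, from 0 to 85.4. A call has 1 to 12 rows; each row is the pose to reach, as a shift and turn from the pose commanded when the call began; what a row does not reach only later rows make up. A row lasts 1/10 s, in which the tool goes at most 50 mm and 8.59 degrees, less where a joint would pass 70% of its speed; a pose out of reach is approached as far as the arm can. A call with a gripper value outside its range is refused whole. The fingers move at their own pace and stop on an object; "grip_force" is the grip in N (left out, the last holds). Time passes only in rows, so rows that repeat a pose let the fingers close. It gives the time, the measured TCP pose, the force and the opening at its end, in the units of the state.
- r.get_obs(): the state, without advancing time (a new reading comes with each control period).
- r.grab_frame(name): name is "scene" or "top" or "wrist"; returns a dict with "color" (420x560x3 uint8, blue, green, red), "z_map" (420x560 float32, m along the optical axis (not along the pixel's ray), 0 where there is no reading), "camera_matrix" (3x3 intrinsics, pixels), "k1" (the pictures are not rectified: a ray, as slopes to the right and down, at radius r is drawn at 1 + k1 r^2 times it, then the intrinsics apply), "R" (3x3) and "t" (3): a world point X has camera coordinates R X + t. Camera axes: x right, y down, z forward; pixel columns grow to the right and rows downward; lengths in m; the calibration is good to about 2 mm. A picture is of the moment at which its call begins.
- r.hand_in(): hands the job in, once; it reports no verdict.
The state is a dict: "clock": time; "joints": joint angles; "qvel": joint speeds; "tau": joint torques, N m; "tcp_pos": TCP position; "orientation": TCP orientation; "contact_force": force on the tool from outside, world axes, zero at the start; "moment": the same for the moment, N m; "grip_width": finger opening in m.
Only numpy, scipy, OpenCV 4.12 (cv2) and the standard library are available. Lean on these libraries where they do the work, as an engineer would, in place of code of your own. Each camera call takes 0.05 s, during which the arm holds its last target.

## Working session

There is one attempt and no reset: what is moved stays moved. The work goes in short steps, Python scripts to look and compute and a tool call to move; the robot and the scene stay as the last step left them, time stands still between calls to the robot, and variables do not carry over. Pictures are saved under pics/ and viewed, and the job is handed in when it is done.

Besides the shell and the picture viewer there is one more tool, called as name(argument=value, ...), one argument or row to a line, values as JSON. play_rows: Moves the arm, as the interface text tells. Its arguments: {"type":"object","properties":{"plan":{"type":"array"},"grip_force":{"type":"number"}},"required":["plan"]}

```bash
mkdir -p pics; cat > h.py <<'E'
import numpy as np, cv2
from bench import r
def grab(n):
    f=r.grab_frame(n); np.savez('%s.npz'%n,**{k:np.asarray(v) for k,v in f.items()}); return f
def load(n):
    return dict(np.load('%s.npz'%n))
def ray(f,u,v):
    K=np.asarray(f['camera_matrix']);k1=float(f['k1'])
    return cv2.undistortPoints(np.array([[[u,v]]],float),K,np.array([k1,0,0,0,0.]))[0,0]
def at_z(f,u,v,z):
    s=ray(f,u,v);d=f['R'].T@np.array([s[0],s[1],1]);c=-f['R'].T@f['t']
    return c+d*(z-c[2])/d[2]
def at_d(f,u,v):
    z=f['z_map'][int(round(v)),int(round(u))];s=ray(f,u,v)
    return f['R'].T@(np.array([s[0]*z,s[1]*z,z])-f['t'])
def proj(f,X):
    K=np.asarray(f['camera_matrix']);rv=cv2.Rodrigues(f['R'])[0]
    return cv2.projectPoints(np.array(X,float).reshape(-1,3),rv,f['t'],K,np.array([float(f['k1']),0,0,0,0]))[0][:,0]
def crop(f,u0,v0,u1,v1,s,name):
    c=f['color'][v0:v1,u0:u1];cv2.imwrite('pics/'+name,cv2.resize(c,None,fx=s,fy=s,interpolation=cv2.INTER_CUBIC))
E
python3 - <<'E'
from h import *
for n in ['scene','top','wrist']:
    f=grab(n);cv2.imwrite('pics/%s0.png'%n,f['color']);print(n,-f['R'].T@f['t'],f['R'][2],f['k1'],f['camera_matrix'][0][0])
print(r.get_obs())
E
```

```text
scene [ 1.04656401 -0.36817091  0.84666581] [-0.47958978  0.37504788 -0.79330494] -0.09920353835121565 388.8766770861834
top [0.47677135 0.00480935 1.13515739] [ 0.09632536 -0.01759169 -0.99519443] 0.010231110487480365 434.8849033578242
wrist [0.08987342 0.67352675 0.37256916] [ 0.29850205 -0.07857198 -0.95116926] -0.0362683934712384 306.5169405077113
{'clock': 0.15, 'joints': array([-1.43110667,  0.4776242 ,  0.02233421,  1.55617218, -0.01152214,
        1.10929999, -0.08310892]), 'qvel': array([-5.09206837e-05, -2.68936913e-03,  4.13721700e-04, -4.33651622e-03,
       -2.07529955e-03,  1.60791279e-03,  1.10301036e-03]), 'tau': array([ 2.62078298e-03, -5.96922863e+01,  1.61028754e+00, -2.81488520e+01,
        1.27000178e-02,  6.54902629e-03,  1.62385987e-05]), 'tcp_pos': array([0.16543509, 0.65396506, 0.23056147]), 'orientation': array([-3.88203109e-01, -3.11741395e+00,  2.15611104e-03]), 'contact_force': array([-0.4107056 ,  0.17501584,  0.20080866]), 'moment': array([-0.01568459, -0.00865996, -0.02203646]), 'grip_width': 0.08571445397051795}
```

View pics/top0.png

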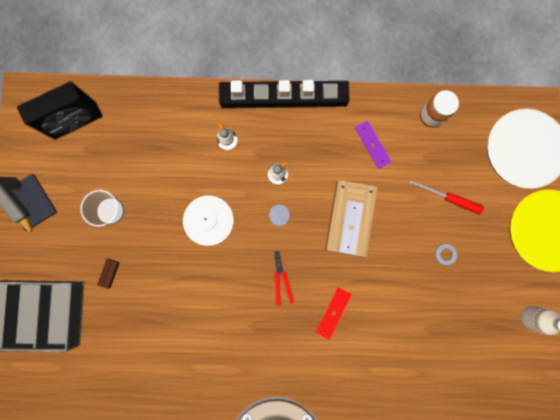

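View pics/scene0.png

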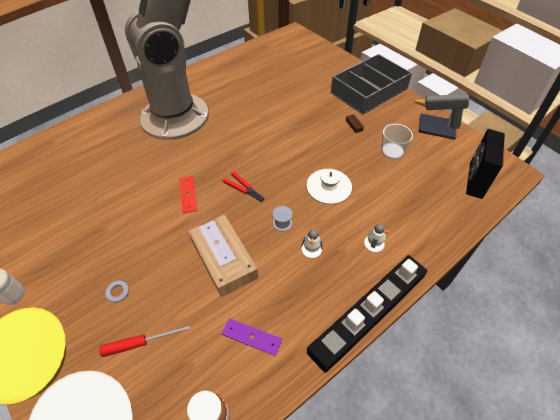

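View pics/wrist0.png

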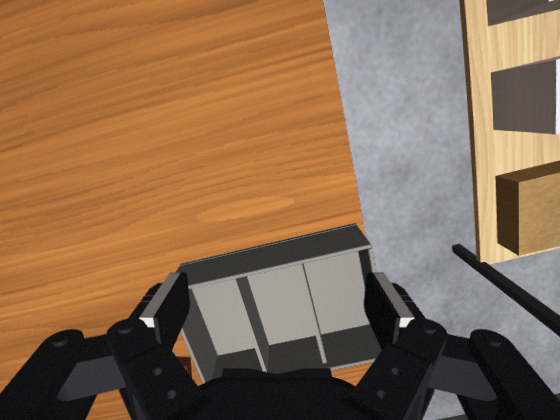

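Candidates for the strap in the top view are the silver one in the wooden jig (351,228), the red one (334,313) and the purple one (373,145). The silver (aluminium) one in the jig fits the description. The lamp base is the white disc with a boss and stud at (208,220). The plain white and yellow plates at right have no stud. Next I'll take close crops.

```bash
python3 - <<'E'
from h import *
f=load('top');crop(f,315,170,390,270,6,'jig.png');crop(f,170,180,250,260,7,'lamp.png')
f=load('scene');crop(f,180,205,265,300,6,'jigs.png');crop(f,290,155,370,215,8,'lamps.png')
E
```

```text
(no output)
```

View pics/jig.png

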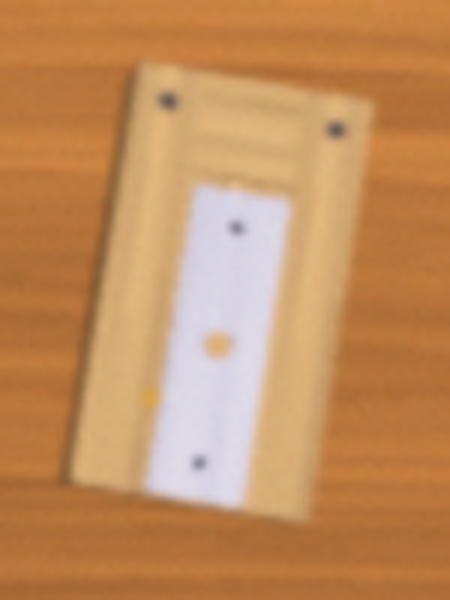

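View pics/lamp.png

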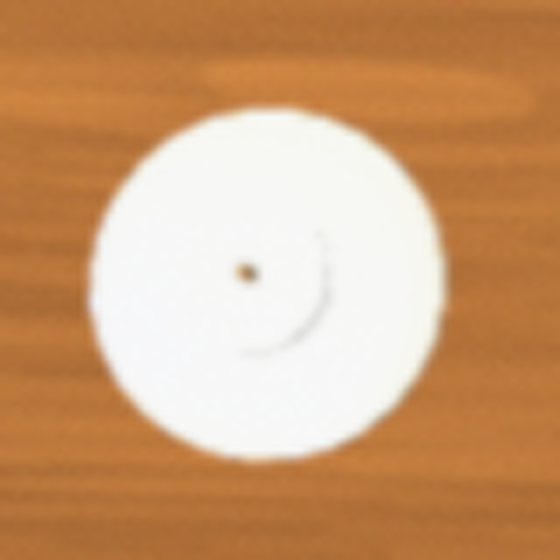

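View pics/jigs.png

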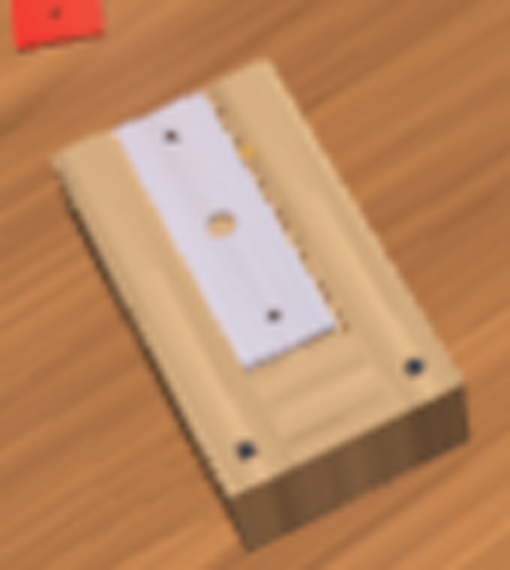

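View pics/lamps.png

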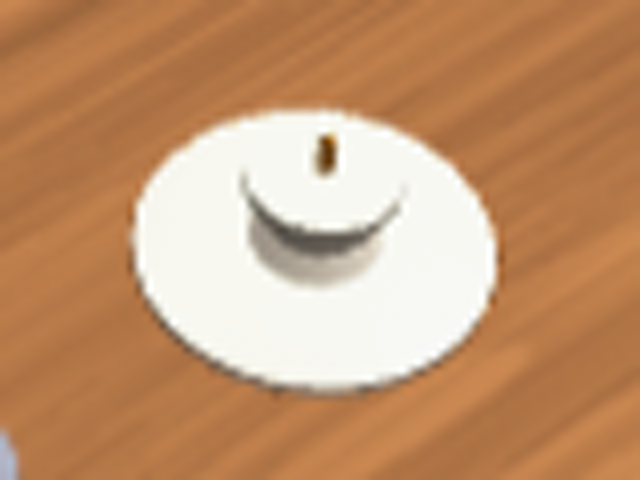

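The top crop shows the silver strap's hole at crop (217,346), its marks at (237,228) and (199,462), and the pin at (150,398). The stud's base is at about (252,276) in the lamp crop. Now the positions.

```bash
python3 - <<'E'
from h import *
f=load('top');g=load('scene')
def T(x,y,s,u0,v0): return u0+(x+.5)/s-.5, v0+(y+.5)/s-.5
for n,x,y,z in [('hole',217,346,.05),('dotR',237,228,.05),('dotF',199,462,.05),('sF+y',146,490,.05),('sF-y',244,508,.05),('sR+y',194,185,.05),('sR-y',291,200,.05),('jF+y',70,483,.05),('jF-y',309,521,.05),('jR+y',138,62,.05),('jR-y',374,100,.05),('pin',150,398,.05)]:
    print(n,at_z(f,*T(x,y,6,315,170),z).round(4))
for n,x,y,z in [('hole',221,223,.05),('dotF',171,136,.05),('dotR',274,316,.05),('sF-y',118,130,.05),('sF+y',207,94,.05),('sR-y',247,367,.05),('sR+y',334,324,.05),('jF-y',56,160,.05),('jF+y',268,62,.05),('jR-y',232,497,.05),('jR+y',463,384,.05)]:
    print('S',n,at_z(g,*T(x,y,6,180,205),z).round(4))
print('foot',at_z(f,*T(267,284,7,170,180),.01), 'studtip',at_z(f,*T(245,271,7,170,180),.063))
def foot(f,h,box):
    u0,v0,u1,v1=box
    c=f['color'][v0:v1,u0:u1].astype(int)
    m=((c.min(2)>110)&(c.max(2)-c.min(2)<40)).astype(np.uint8)
    cnt=max(cv2.findContours(m,cv2.RETR_EXTERNAL,cv2.CHAIN_APPROX_NONE)[0],key=len)
    cnt=cv2.convexHull(cnt)
    P=np.array([at_z(f,p[0][0]+u0,p[0][1]+v0,h)[:2] for p in cnt])
    A=np.c_[2*P,np.ones(len(P))];s=np.linalg.lstsq(A,(P**2).sum(1),rcond=None)[0];return s[:2],np.sqrt(s[2]+s[:2]@s[:2])
print(foot(f,.01,(170,180,250,260)))
print(foot(g,.01,(290,155,370,215)))
# scene stud: base (326,172), tip (328,136)
for x,y,z in [(326,172,.045),(328,138,.063)]: print('Sstud',at_z(g,*T(x,y,8,290,155),z))
for n,u,v,z in [('birdA',278,173,.06),('birdB',227,138,.06),('spool',280,215,.044),('pl',281,272,.01),('tub',100,208,.05),('offcut',108,273,.02)]: print(n,at_z(f,u,v,z).round(3))
E
```

```text
hole [ 0.5482 -0.1755  0.05  ]
dotR [ 0.598  -0.1836  0.05  ]
dotF [ 0.4998 -0.1683  0.05  ]
sF+y [ 0.4877 -0.1463  0.05  ]
sF-y [ 0.4811 -0.1872  0.05  ]
sR+y [ 0.6157 -0.1654  0.05  ]
sR-y [ 0.6103 -0.2063  0.05  ]
jF+y [ 0.4899 -0.1147  0.05  ]
jF-y [ 0.4763 -0.2143  0.05  ]
jR+y [ 0.6675 -0.1413  0.05  ]
jR-y [ 0.6536 -0.2412  0.05  ]
pin [ 0.5259 -0.1477  0.05  ]
S hole [ 0.5483 -0.1753  0.05  ]
S dotF [ 0.499  -0.1681  0.05  ]
S dotR [ 0.598  -0.1828  0.05  ]
S sF-y [ 0.4824 -0.1839  0.05  ]
S sF+y [ 0.4903 -0.1446  0.05  ]
S sR-y [ 0.6105 -0.2039  0.05  ]
S sR+y [ 0.6159 -0.1664  0.05  ]
S jF-y [ 0.4791 -0.2122  0.05  ]
S jF+y [ 0.4925 -0.1151  0.05  ]
S jR-y [ 0.6533 -0.2391  0.05  ]
S jR+y [ 0.6691 -0.1427  0.05  ]
foot [0.56111837 0.1888115  0.01      ] studtip [0.56156057 0.1880299  0.063     ]
(array([0.56124983, 0.18894514]), np.float64(0.06392036448707145))
(array([0.56494231, 0.18666017]), np.float64(0.0640562722622349))
Sstud [0.56261624 0.19048637 0.045     ]
Sstud [0.56245651 0.18927331 0.063     ]
birdA [0.68 0.01 0.06]
birdB [0.766 0.14  0.06 ]
spool [0.576 0.002 0.044]
pl [ 0.432 -0.004  0.01 ]
tub [0.582 0.45  0.05 ]
offcut [0.421 0.432 0.02 ]
```

play_rows(
  plan=[
    [284, -204, 0, 0, 0, 0, 0],
    [284, -204, 0, 0, 0, 0, 0],
    [284, -204, 0, 0, 0, 0, 0],
    [284, -204, 0, 0, 0, 0, 0],
    [284, -204, 0, 0, 0, 0, 0],
    [284, -204, 0, 0, 0, 0, 0],
    [284, -204, 0, 0, 0, 0.096, 0],
    [412, -834, 0, 0, 0, 0.096, 0],
    [412, -834, 0, 0, 0, 0.096, 0],
    [412, -834, 0, 0, 0, 0.096, 0],
    [412, -834, 0, 0, 0, 0.096, 0],
    [412, -834, 0, 0, 0, 0.096, 0],
  ],
  grip_force=20,
)

```text
clock: 1.35
tcp_pos: [0.4993, 0.2033, 0.2312]
orientation: [-0.238, -3.132, 0.0]
contact_force: [1.3, -0.2, -0.4]
grip_width: 0.0
```

play_rows(
  plan=[
    [79, -383, 0, 0, 0, 0, 0],
    [79, -383, 0, 0, 0, 0, 0],
    [79, -383, 0, 0, 0, 0, 0],
    [79, -383, 0, 0, 0, 0, 0],
    [79, -383, 0, 0, 0, 0, 0],
    [79, -383, 0, 0, 0, 0, 0],
    [79, -383, 0, 0, 0, 0, 0],
    [79, -383, -40, 0, 0, 0, 0],
    [79, -383, -100, 0, 0, 0, 0],
    [79, -383, -130, 0, 0, 0, 0],
    [79, -383, -130, 0, 0, 0, 0],
    [79, -383, -130, 0, 0, 0, 0],
  ],
)

```text
clock: 2.55
tcp_pos: [0.5782, -0.1775, 0.1015]
orientation: [-0.238, -3.131, -0.0]
contact_force: [0.2, -0.3, -0.0]
grip_width: -0.0
```

```bash
python3 - <<'E'
from h import *
o=r.get_obs();print(o['tcp_pos'],o['contact_force'],o['orientation'])
f=grab('wrist');cv2.imwrite('pics/w1.png',f['color']);f=grab('scene');crop(f,160,150,290,300,4,'s1.png')
E
```

```text
[ 0.5781897  -0.17747345  0.10154819] [ 0.22489281 -0.30900995 -0.03699699] [-2.37947090e-01 -3.13115329e+00 -6.04820839e-05]
```

View pics/w1.png

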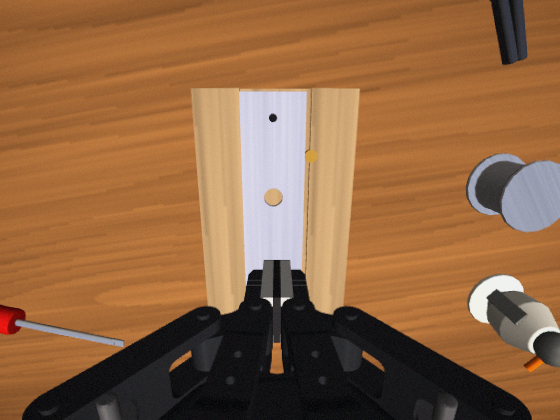

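View pics/s1.png

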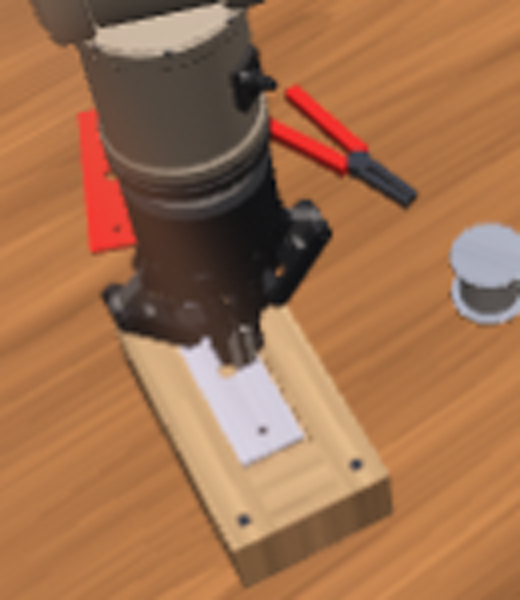

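The wrist view shows the strap in the pocket with its hole at (273,197), front mark at (273,118) and the pin at (312,156). The shut tips are centred over the strap at (277,270). Next I'll descend.

play_rows(
  plan=[
    [0, -2.5, -30, 0, 0, 0, 0],
    [0, -2.5, -42, 0, 0, 0, 0],
    [0, -2.5, -46, 0, 0, 0, 0],
    [0, -2.5, -46, 0, 0, 0, 0],
    [0, -2.5, -46, 0, 0, 0, 0],
  ],
)

```text
clock: 3.15
tcp_pos: [0.5791, -0.1802, 0.0565]
orientation: [0.238, 3.131, -0.0]
contact_force: [-0.2, -1.2, -0.5]
grip_width: -0.0004
```

```bash
python3 - <<'E'
from h import *
o=r.get_obs();print(o['tcp_pos'],o['contact_force'])
f=load('wrist')
for n,u,v in [('hole',273,197.5),('dot',273,118),('fL',239.5,91.5),('fR',306.5,92),('jL',192,89),('jR',358.5,89),('pin',312,156)]: print(n,at_z(f,u,v,.05).round(4))
E
```

```text
[ 0.5791202  -0.18019212  0.05651929] [-0.19980407 -1.19637631 -0.48206978]
hole [ 0.5506 -0.1755  0.05  ]
dot [ 0.5015 -0.1679  0.05  ]
fL [ 0.4836 -0.1851  0.05  ]
fR [ 0.4899 -0.146   0.05  ]
jL [ 0.4778 -0.2126  0.05  ]
jR [ 0.4928 -0.1154  0.05  ]
pin [ 0.5278 -0.1472  0.05  ]
```

play_rows(
  plan=[
    [0, 0, -2, 0, 0, 0, 0],
    [0, 0, -4, 0, 0, 0, 0],
    [0, 0, -5, 0, 0, 0, 0],
    [0, 0, -5, 0, 0, 0, 0],
  ],
)

```text
clock: 3.55
tcp_pos: [0.5783, -0.18, 0.0502]
orientation: [-0.238, -3.132, -0.0]
contact_force: [-0.9, 0.6, 0.4]
grip_width: -0.0002
```

play_rows(
  plan=[
    [0, 0, -1, 0, 0, 0, 0],
    [0, 0, -1, 0, 0, 0, 0],
  ],
)

```text
clock: 3.75
tcp_pos: [0.5784, -0.1801, 0.0501]
orientation: [-0.238, -3.133, -0.001]
contact_force: [-2.4, 0.5, 8.4]
grip_width: 0.0001
```

play_rows(
  plan=[
    [0, 0, -0.1, 0, 0, 0, 0],
    [0, 0, -0.1, 0, 0, 0, 0],
  ],
)

```text
clock: 3.95
tcp_pos: [0.5784, -0.1801, 0.0502]
orientation: [0.239, 3.132, 0.001]
contact_force: [-2.9, 1.6, 8.3]
grip_width: -0.0005
```

play_rows(
  plan=[
    [-2, 0.3, -0.2, 0, 0, 0, 0],
    [-4, 0.6, -0.2, 0, 0, 0, 0],
    [-6, 0.9, -0.2, 0, 0, 0, 0],
    [-8, 1.2, -0.2, 0, 0, 0, 0],
    [-10, 1.5, -0.2, 0, 0, 0, 0],
  ],
)

```text
clock: 4.45
tcp_pos: [0.5702, -0.1791, 0.0501]
orientation: [0.238, 3.129, -0.001]
contact_force: [3.5, 0.7, 5.6]
grip_width: 0.0
```

```bash
python3 - <<'E'
from h import *
o=r.get_obs();print(o['tcp_pos'],o['contact_force'])
f=grab('wrist');cv2.imwrite('pics/w2.png',f['color'])
E
```

```text
[ 0.57020534 -0.17908873  0.0501242 ] [3.46912687 0.7308891  5.58142515]
```

View pics/w2.png

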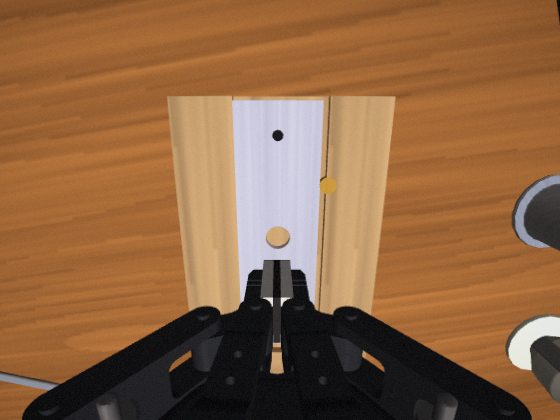

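The strap's end (v≈99) is still about at the jig edge (v≈97), so the tips slipped at 5.6 N. I'll press a bit harder.

play_rows(
  plan=[
    [0, 0, -0.4, 0, 0, 0, 0],
    [0, 0, -0.4, 0, 0, 0, 0],
  ],
)

```text
clock: 4.7
tcp_pos: [0.5699, -0.179, 0.0501]
orientation: [0.238, 3.129, -0.0]
contact_force: [0.4, 0.3, 10.8]
grip_width: 0.0
```

play_rows(
  plan=[
    [-1, 0.15, -0.3, 0, 0, 0, 0],
    [-2, 0.3, -0.3, 0, 0, 0, 0],
    [-3, 0.45, -0.3, 0, 0, 0, 0],
    [-4, 0.6, -0.3, 0, 0, 0, 0],
  ],
)

```text
clock: 5.1
tcp_pos: [0.5674, -0.1786, 0.0501]
orientation: [0.238, 3.126, -0.001]
contact_force: [3.9, -0.3, 8.0]
grip_width: 0.0003
```

```bash
python3 - <<'E'
from h import *
o=r.get_obs();print(o['tcp_pos'],o['contact_force'])
f=grab('wrist');crop(f,160,80,400,300,3,'w3.png')
E
```

```text
[ 0.56735241 -0.17864392  0.05013669] [ 3.89344205 -0.29954926  8.01421031]
```

View pics/w3.png

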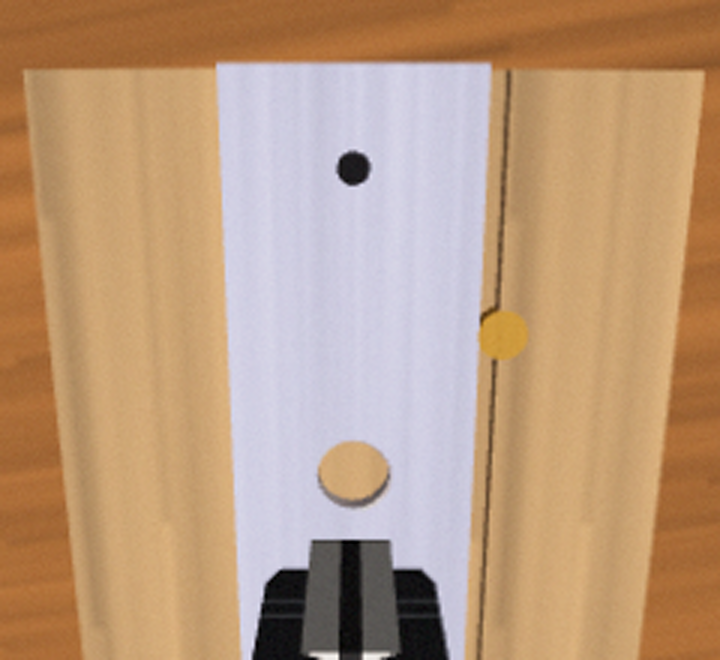

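The strap now moves with the tips; its end is just past the edge.

play_rows(
  plan=[
    [-1.5, 0.2, -0.15, 0, 0, 0, 0],
    [-3, 0.45, -0.15, 0, 0, 0, 0],
    [-4.5, 0.7, -0.15, 0, 0, 0, 0],
    [-6, 0.9, -0.15, 0, 0, 0, 0],
    [-7.5, 1.15, -0.15, 0, 0, 0, 0],
    [-9, 1.4, -0.15, 0, 0, 0, 0],
    [-10.5, 1.6, -0.15, 0, 0, 0, 0],
    [-12, 1.8, -0.15, 0, 0, 0, 0],
  ],
)

```text
clock: 5.95
tcp_pos: [0.5557, -0.1768, 0.0501]
orientation: [0.237, 3.126, -0.001]
contact_force: [3.6, -0.1, 10.3]
grip_width: -0.0004
```

```bash
python3 - <<'E'
from h import *
o=r.get_obs();print(o['tcp_pos'],o['contact_force'])
f=grab('wrist');crop(f,140,40,420,300,2.5,'w4.png')
E
```

```text
[ 0.55565782 -0.17684854  0.05011154] [ 3.56208558 -0.11703842 10.31127588]
```

View pics/w4.png

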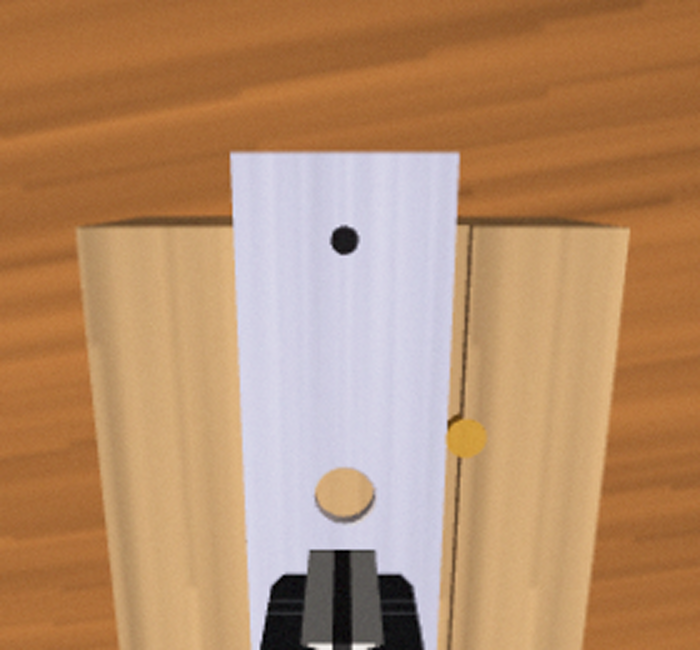

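About 13 mm now sticks out, with a steady press of about 10 N. I need 23 mm more.

play_rows(
  plan=[
    [-2, 0.3, 0, 0, 0, 0, 0],
    [-4, 0.6, 0, 0, 0, 0, 0],
    [-6, 0.9, 0, 0, 0, 0, 0],
    [-8, 1.2, 0, 0, 0, 0, 0],
    [-10, 1.5, 0, 0, 0, 0, 0],
    [-12, 1.8, 0, 0, 0, 0, 0],
    [-14, 2.1, 0, 0, 0, 0, 0],
    [-16, 2.4, 0, 0, 0, 0, 0],
  ],
)

```text
clock: 6.8
tcp_pos: [0.5398, -0.1744, 0.0501]
orientation: [0.237, 3.126, -0.001]
contact_force: [4.8, -0.3, 10.0]
grip_width: -0.0001
```

```bash
python3 - <<'E'
from h import *
o=r.get_obs();print(o['tcp_pos'],o['contact_force'])
f=grab('wrist');crop(f,140,40,420,300,2.5,'w5.png')
E
```

```text
[ 0.53975364 -0.1744042   0.0501094 ] [ 4.77020824 -0.30028702 10.04185855]
```

View pics/w5.png

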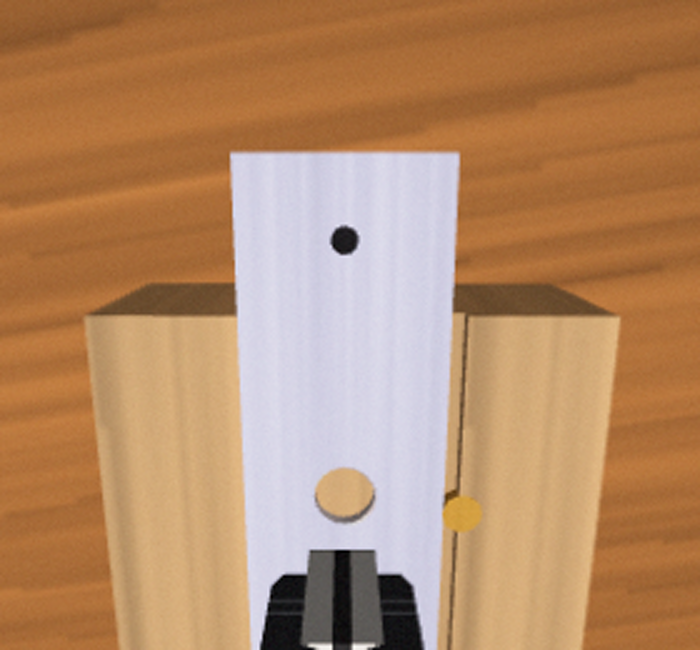

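About 29 mm is out. I'll slide 8 mm more, dwell, and lift off.

play_rows(
  plan=[
    [-2, 0.3, 0, 0, 0, 0, 0],
    [-4, 0.6, 0, 0, 0, 0, 0],
    [-6, 0.9, 0, 0, 0, 0, 0],
    [-8, 1.2, 0, 0, 0, 0, 0],
    [-8, 1.2, 0, 0, 0, 0, 0],
    [-8, 1.2, 1, 0, 0, 0, 0],
    [-8, 1.2, 5, 0, 0, 0, 0],
    [-8, 1.2, 30, 0, 0, 0, 0],
    [-8, 1.2, 60, 0, 0, 0, 0],
    [-8, 1.2, 70, 0, 0, 0, 0],
    [-8, 1.2, 70, 0, 0, 0, 0],
  ],
)

```text
clock: 7.95
tcp_pos: [0.5287, -0.1728, 0.1192]
orientation: [0.238, 3.131, -0.0]
contact_force: [0.2, -0.6, -1.0]
grip_width: 0.0003
```

```bash
python3 - <<'E'
from h import *
o=r.get_obs();print(o['tcp_pos'],o['contact_force'],o['orientation'])
f=grab('wrist');cv2.imwrite('pics/w6.png',f['color']);f=grab('scene');crop(f,160,150,290,300,4,'s6.png')
f=grab('top');crop(f,315,170,390,290,5,'t6.png')
E
```

```text
[ 0.52872005 -0.17276976  0.11918873] [ 0.22534562 -0.58424085 -1.03872879] [ 2.38278299e-01  3.13070073e+00 -3.41728066e-05]
```

View pics/w6.png

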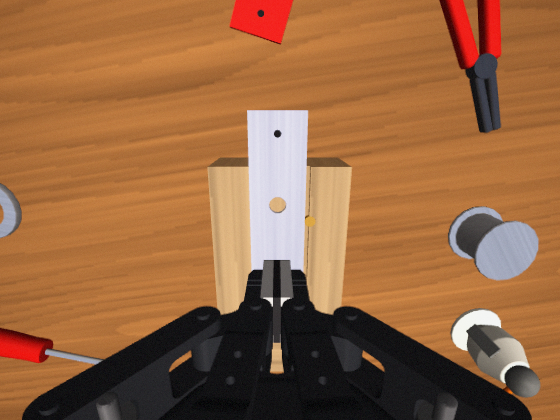

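View pics/s6.png

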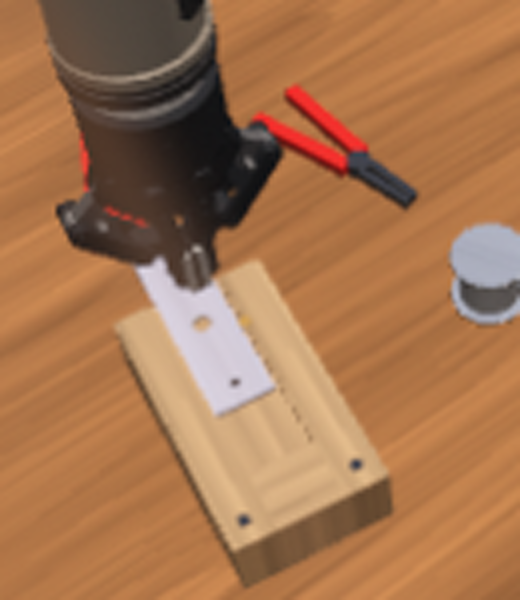

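View pics/t6.png

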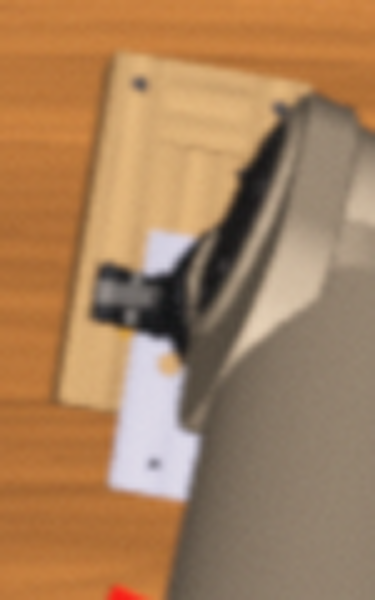

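The wrist view shows the strap's front end at v≈110 (u 248–308), the hole at (277,205) and the jig edge at v≈166.

```bash
python3 - <<'E'
from h import *
f=load('wrist');ax=np.array([np.cos(.152),-np.sin(.152)]);ay=np.array([-ax[1],ax[0]])
crop(f,200,95,360,235,5,'w6c.png')
P={n:at_z(f,u,v,.05)[:2] for n,u,v in [('hole',277.5,204.7),('dot',277.4,133.5),('fL',248,110.5),('fR',308,110.5),('jL',209,166.5),('jR',350.5,166.5),('pin',310.5,221)]}
for n,p in P.items(): print(n,p.round(4),'along',(p@ax).round(4),'lat',(p@ay).round(4))
t=r.get_obs()['tcp_pos'][:2];print('tcp',t@ax,t@ay)
g=load('top')
def T(x,y,s,u0,v0): return u0+(x+.5)/s-.5, v0+(y+.5)/s-.5
for n,x,y in [('dot',153,464),('hole',169,364)]:
  p=at_z(g,*T(x,y,5,315,170),.05)[:2];print('top',n,p.round(4),p@ax,p@ay)
g=load('scene')
for n,x,y in [('dotR',235,382),('hole',202,323)]:
  p=at_z(g,*T(x,y,4,160,150),.05)[:2];print('sc',n,p.round(4),p@ax,p@ay)
for h in [(.5483,-.1755)]: print(np.array(h)@ax,np.array(h)@ay)
E
```

```text
hole [ 0.5116 -0.1694] along 0.5314 lat -0.09
dot [ 0.4627 -0.162 ] along 0.4818 lat -0.0901
fL [ 0.4452 -0.1788] along 0.4672 lat -0.1093
fR [ 0.4512 -0.14  ] along 0.4672 lat -0.07
jL [ 0.4773 -0.212 ] along 0.5039 lat -0.1373
jR [ 0.4921 -0.1154] along 0.5039 lat -0.0396
pin [ 0.5275 -0.1475] along 0.5437 lat -0.0659
tcp 0.5472553548262635 -0.09034451441968995
top dot [ 0.4604 -0.1622] 0.4796828734567494 -0.09065162317063577
top hole [ 0.5102 -0.1699] 0.530047393637557 -0.09065985032230536
sc dotR [ 0.5595 -0.1769] 0.5797902914087736 -0.09018477721283324
sc hole [ 0.5103 -0.1692] 0.5300049893312547 -0.09003608715368851
0.5685516222128408 -0.0904554745670328
```

View pics/w6c.png

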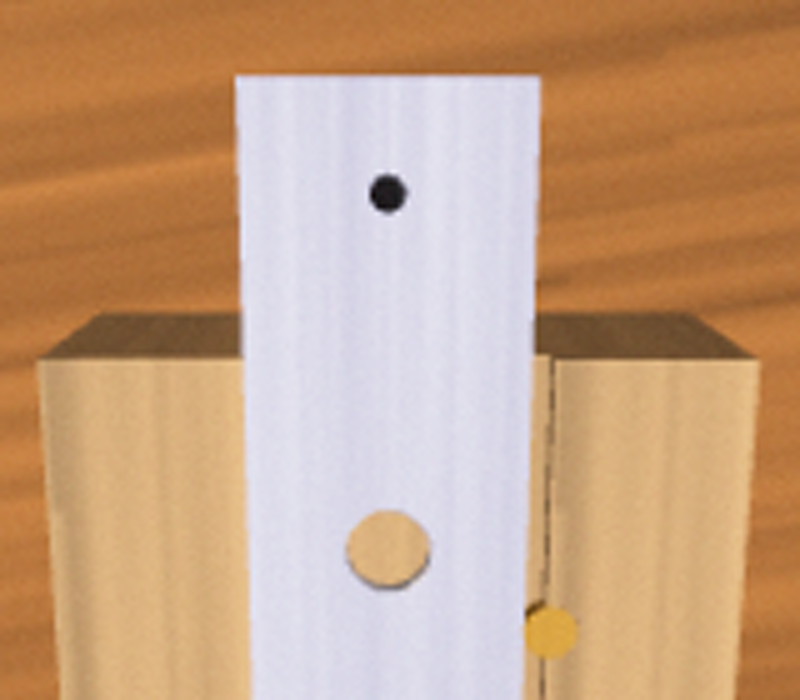

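37 mm sticks out (strap x ≈ 0.027) and it lies flat. Now I'll go to the overhang with the fingers open.

play_rows(
  plan=[
    [-32, 5, 0, 0, 0, 0, 65],
    [-62.5, 10, 0, 0, 0, 0, 65],
    [-62.5, 10, 0, 0, 0, 0, 65],
    [-62.5, 10, 0, 0, 0, 0, 65],
    [-62.5, 10, 0, 0, 0, 0, 65],
    [-62.5, 10, -20, 0, 0, 0, 65],
    [-62.5, 10, -40, 0, 0, 0, 65],
    [-62.5, 10, -40, 0, 0, 0, 65],
  ],
  grip_force=20,
)

```text
clock: 8.9
tcp_pos: [0.4651, -0.1622, 0.0761]
orientation: [-0.237, -3.129, -0.0]
contact_force: [-0.2, 0.7, 0.3]
grip_width: 0.0648
```

```bash
python3 - <<'E'
from h import *
o=r.get_obs();print(o['tcp_pos'],o['contact_force'],o['grip_width'])
f=grab('wrist');cv2.imwrite('pics/w7.png',f['color'])
E
```

```text
[ 0.46505597 -0.1621863   0.07605556] [-0.15121033  0.70506501  0.30783473] 0.06478320533350629
```

View pics/w7.png

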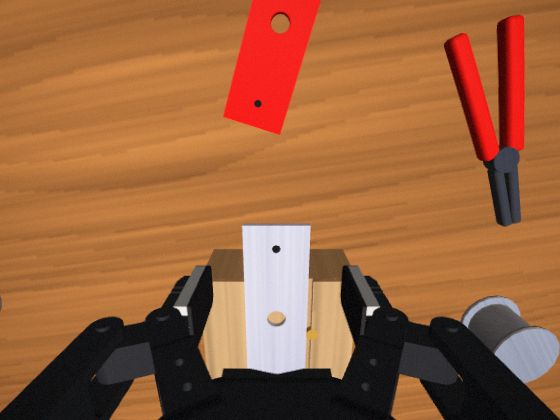

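The pads (inner edges at u 212 and 342, midpoint 277) are centred on the strap (u 243–310). I'll descend beside the overhang.

play_rows(
  plan=[
    [0.5, 0, -20, 0, 0, 0, 65],
    [0.5, 0, -35, 0, 0, 0, 65],
    [0.5, 0, -49, 0, 0, 0, 65],
    [0.5, 0, -49, 0, 0, 0, 65],
    [0.5, 0, -49, 0, 0, 0, 48],
    [0.5, 0, -49, 0, 0, 0, 48],
    [0.5, 0, -49, 0, 0, 0, 48],
  ],
)

```text
clock: 9.65
tcp_pos: [0.4671, -0.1627, 0.03]
orientation: [0.238, 3.131, -0.0]
contact_force: [0.6, -0.3, -0.5]
grip_width: 0.048
```

```bash
python3 - <<'E'
from h import *
o=r.get_obs();print(o['tcp_pos'],o['contact_force'],o['grip_width'])
f=grab('wrist');cv2.imwrite('pics/w8.png',f['color']);f=grab('scene');crop(f,140,130,270,270,4,'s8.png')
E
```

```text
[ 0.46705986 -0.16274923  0.03003145] [ 0.61986489 -0.34772654 -0.52988611] 0.04796018546511499
```

View pics/w8.png

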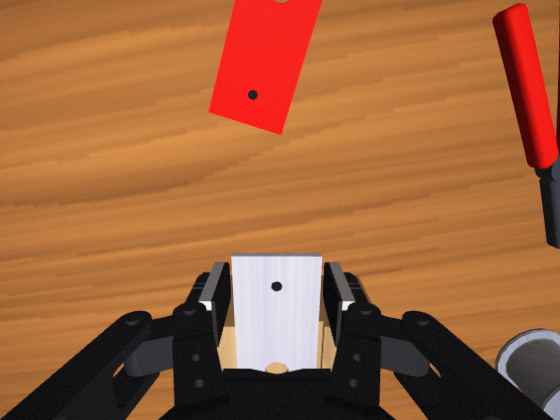

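View pics/s8.png

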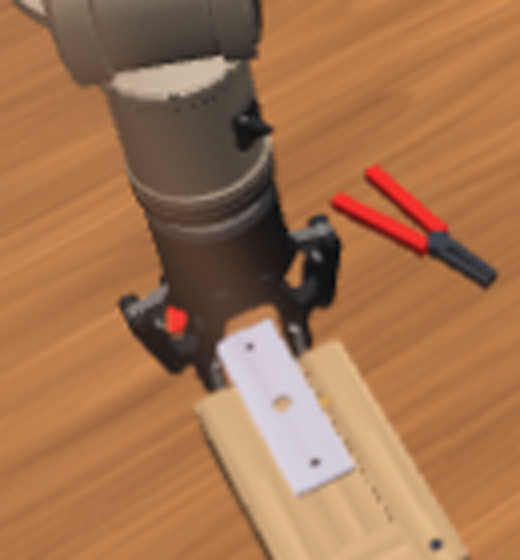

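The fingers straddle the overhang (strap u 232–322, pads 230 and 324, centred). I'll close gently at 20 N.

play_rows(
  plan=[
    [-0.5, 0, -3, 0, 0, 0, 48],
    [-0.5, 0, -3, 0, 0, 0, 44],
    [-0.5, 0, -3, 0, 0, 0, 41.5],
    [-0.5, 0, -3, 0, 0, 0, 41.5],
  ],
  grip_force=20,
)

```text
clock: 10.15
tcp_pos: [0.4658, -0.1626, 0.0261]
orientation: [-0.238, -3.132, -0.0]
contact_force: [0.9, 0.2, 0.5]
grip_width: 0.0419
```

play_rows(
  plan=[
    [0, 0, 0, 0, 0, 0, 40.5],
    [0, 0, 0, 0, 0, 0, 39.5],
    [0, 0, 0, 0, 0, 0, 38],
  ],
  grip_force=20,
)

```text
clock: 10.45
tcp_pos: [0.4658, -0.1627, 0.0262]
orientation: [0.238, 3.132, -0.0]
contact_force: [-0.5, 0.9, 0.2]
grip_width: 0.0396
```

play_rows(
  plan=[
    [0, 0, 0, 0, 0, 0, 30],
    [0, 0, 0, 0, 0, 0, 30],
    [0, 0, 2, 0, 0, 0, 30],
    [0, 0, 5, 0, 0, 0, 30],
    [0, 0, 9, 0, 0, 0, 30],
    [0, 0, 14, 0, 0, 0, 30],
    [0, 0, 20, 0, 0, 0, 30],
    [0, 0, 20, 0, 0, 0, 30],
  ],
  grip_force=45,
)

```text
clock: 11.25
tcp_pos: [0.4665, -0.1627, 0.0471]
orientation: [0.238, 3.131, -0.0]
contact_force: [0.7, -0.9, 0.2]
grip_width: 0.0388
```

```bash
python3 - <<'E'
from h import *
o=r.get_obs();print(o['tcp_pos'],o['contact_force'],o['moment'],o['grip_width'])
f=grab('wrist');cv2.imwrite('pics/w9.png',f['color']);f=grab('scene');crop(f,140,130,270,270,4,'s9.png')
E
```

```text
[ 0.46650247 -0.16271277  0.04710761] [ 0.73650433 -0.93239481  0.20543348] [-0.03435856  0.00801702 -0.00868856] 0.03881527411057926
```

View pics/w9.png

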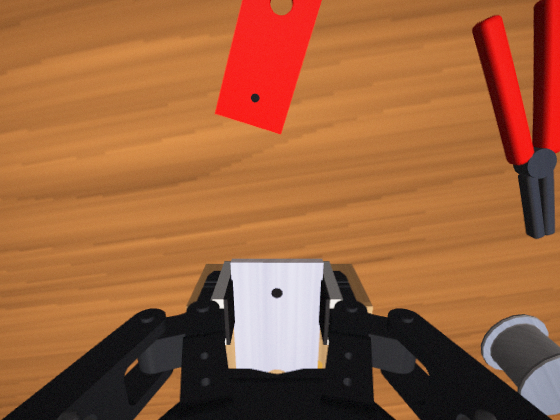

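View pics/s9.png

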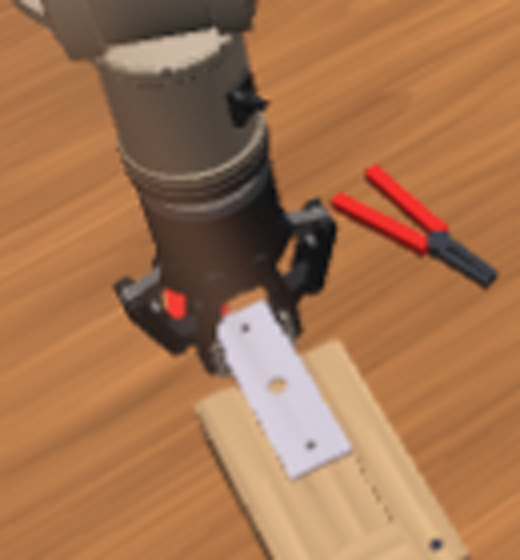

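The strap is held and level-looking after lifting. I'll carry it high over to the lamp base.

play_rows(
  plan=[
    [0, 0, 40, 0, 0, 0, 30],
    [0, 0, 80, 0, 0, 0, 30],
    [5, 30, 100, 0, 0, 0, 30],
    [11, 70, 100, 0, 0, 0, 30],
    [18, 115, 100, 0, 0, 0, 30],
    [25, 160, 100, 0, 0, 0, 30],
    [31, 205, 100, 0, 0, 0, 30],
    [37, 250, 100, 0, 0, 0, 30],
    [43, 295, 100, 0, 0, 0, 30],
    [48, 330, 100, 0, 0, 0, 30],
    [51, 350, 100, 0, 0, 0, 30],
    [51, 358, 100, 0, 0, 0, 30],
  ],
)

```text
clock: 12.55
tcp_pos: [0.5165, 0.1983, 0.1457]
orientation: [-0.232, -3.133, -0.001]
contact_force: [0.4, -0.1, 0.5]
grip_width: 0.0387
```

play_rows(
  plan=[
    [0, 0, 0, 0, 0, 0, 30],
    [0, 0, -30, 0, 0, 0, 30],
    [0, 0, -60, 0, 0, 0, 30],
    [0, 0, -80, 0, 0, 0, 30],
    [0, 0, -85, 0, 0, 0, 30],
    [0, 0, -85, 0, 0, 0, 30],
    [0, 0, -85, 0, 0, 0, 30],
  ],
)

```text
clock: 13.25
tcp_pos: [0.5176, 0.1947, 0.0622]
orientation: [0.24, 3.131, 0.001]
contact_force: [-0.5, -0.7, -0.5]
grip_width: 0.0391
```

```bash
python3 - <<'E'
from h import *
o=r.get_obs();print(o['tcp_pos'],o['contact_force'],o['orientation'],o['grip_width'])
f=grab('top');crop(f,160,160,280,280,6,'t10.png')
f=grab('scene');crop(f,270,120,380,220,7,'s10.png')
f=grab('wrist');cv2.imwrite('pics/w10.png',f['color'])
E
```

```text
[0.51762196 0.19474739 0.06218852] [-0.49183407 -0.69057178 -0.45385528] [2.40177639e-01 3.13112461e+00 7.38315457e-04] 0.03905782365655127
```

View pics/t10.png

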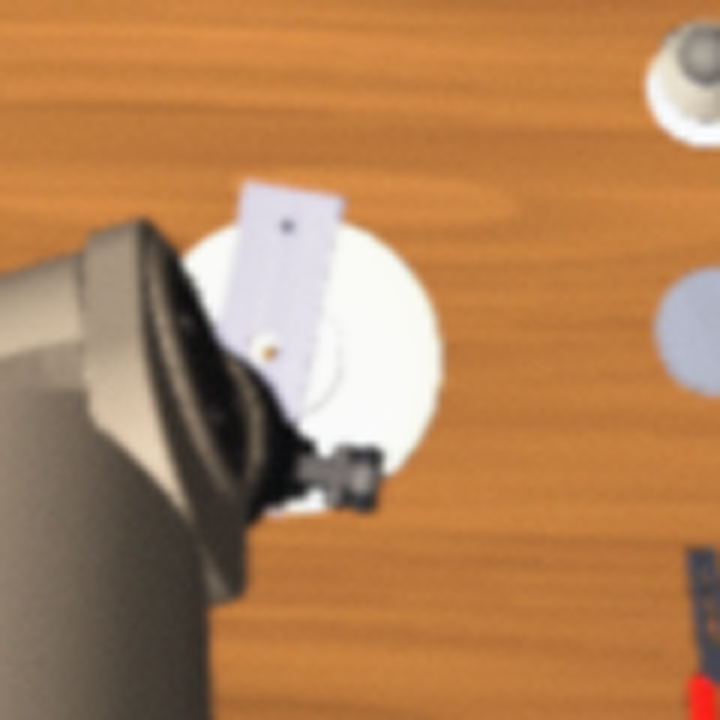

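View pics/s10.png

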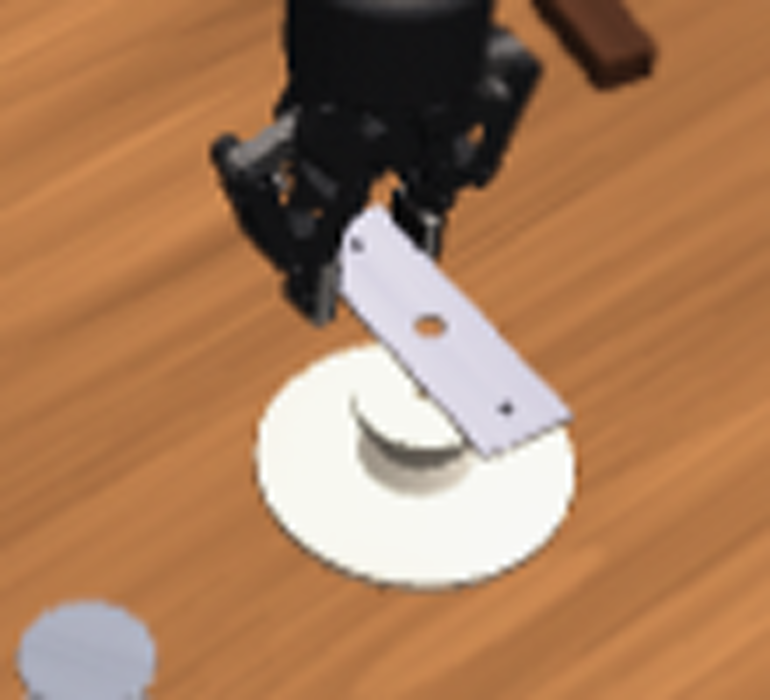

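View pics/w10.png

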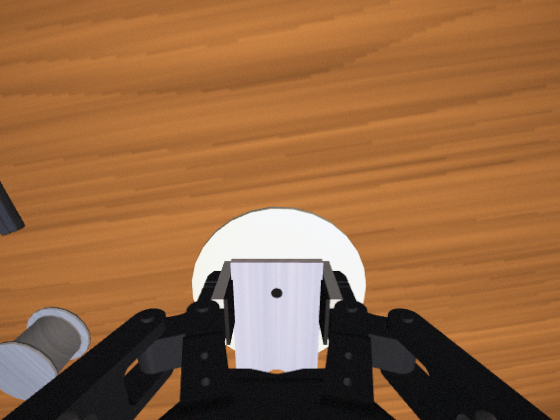

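In the top crop the stud shows through the hole: hole centre ~(266,350), stud ~(270,353). In the scene crop the hole is at (431,325) and the marks at (506,408) and (357,244). I'll triangulate.

```bash
python3 - <<'E'
from h import *
t=load('top');s=load('scene')
def T(x,y,sc,u0,v0): return u0+(x+.5)/sc-.5, v0+(y+.5)/sc-.5
def tri(a,b):
    P=[np.c_[f['R'],f['t']] for f in(t,s)]
    X=cv2.triangulatePoints(P[0],P[1],ray(t,*a).reshape(2,1),ray(s,*b).reshape(2,1));return (X[:3]/X[3]).ravel()
h=tri(T(266,350,6,160,160),T(431,325,7,270,120));d=tri(T(288,226,6,160,160),T(506,408,7,270,120))
print('hole',h,'dot',d,'dir',np.arctan2(d[1]-h[1],d[0]-h[0]),'pitch',(d[2]-h[2])/.05)
for z in(.082,.084,.086): 
  for nm,a in(('hole',(266,350)),('dot',(288,226))): print('top',nm,z,at_z(t,*T(*a,6,160,160),z))
  for nm,a in(('hole',(431,325)),('dotR',(506,408)),('dotF',(357,244))): print('sc',nm,z,at_z(s,*T(*a,7,270,120),z))
# depth of strap plane
for n,f in(('t',t),('s',s)):
  us={'t':[(T(x,y,6,160,160)) for x,y in[(260,210),(320,215),(250,300),(300,330),(288,260)]],'s':[T(x,y,7,270,120) for x,y in[(400,270),(390,300),(470,400),(520,420),(460,340),(370,280)]]}[n]
  for u in us: print(n,at_d(f,*u).round(4))
E
```

```text
hole [0.56160835 0.18693239 0.08652459] dot [0.6114388  0.1793314  0.08740821] dir -0.15137019602313959 pitch 0.01767225550592527
top hole 0.082 [0.56091848 0.18639548 0.082     ]
top dot 0.082 [0.6115185  0.17947952 0.082     ]
sc hole 0.082 [0.55955817 0.1917269  0.082     ]
sc dotR 0.082 [0.60881551 0.18409273 0.082     ]
sc dotF 0.082 [0.50876177 0.19939002 0.082     ]
top hole 0.084 [0.56075868 0.18605064 0.084     ]
top dot 0.084 [0.61126261 0.17914781 0.084     ]
sc hole 0.084 [0.56083194 0.19026247 0.084     ]
sc dotR 0.084 [0.60996045 0.18264827 0.084     ]
sc dotF 0.084 [0.51016841 0.19790556 0.084     ]
top hole 0.086 [0.56059888 0.1857058  0.086     ]
top dot 0.086 [0.61100672 0.1788161  0.086     ]
sc hole 0.086 [0.56210572 0.18879805 0.086     ]
sc dotR 0.086 [0.61110539 0.18120381 0.086     ]
sc dotF 0.086 [0.51157504 0.19642109 0.086     ]
t [0.6175 0.1907 0.0841]
t [0.616  0.1664 0.0843]
t [0.5808 0.1932 0.0844]
t [0.5692 0.1729 0.083 ]
t [0.5978 0.1791 0.081 ]
s [0.5336 0.199  0.0871]
s [0.5424 0.1856 0.086 ]
s [0.6003 0.1727 0.087 ]
s [0.6185 0.1814 0.0856]
s [0.5753 0.1915 0.0866]
s [0.5313 0.185  0.0887]
```

The strap is level (pitch ~0.01). The hole is about (0.5, 1.8) mm short of the stud. I'll correct, go lower, and look again.

play_rows(
  plan=[
    [0.5, 1.5, -7, 0, 0, 0, 30],
    [0.5, 1.5, -13, 0, 0, 0, 30],
    [0.5, 1.5, -13, 0, 0, 0, 30],
    [0.5, 1.5, -13, 0, 0, 0, 30],
  ],
)

```text
clock: 13.8
tcp_pos: [0.5171, 0.1968, 0.0478]
orientation: [-0.238, -3.132, 0.001]
contact_force: [0.3, 0.1, -0.4]
grip_width: 0.0385
```

```bash
python3 - <<'E'
from h import *
o=r.get_obs();print(o['tcp_pos'],o['contact_force'],o['orientation'],o['grip_width'])
f=grab('top');crop(f,185,190,235,240,14,'t11.png')
f=grab('scene');crop(f,300,140,360,190,13,'s11.png')
E
```

```text
[0.51706225 0.19682648 0.04778976] [ 0.29345022  0.13558356 -0.41416305] [-2.38014680e-01 -3.13185733e+00  7.09201923e-04] 0.038508323041786585
```

View pics/t11.png

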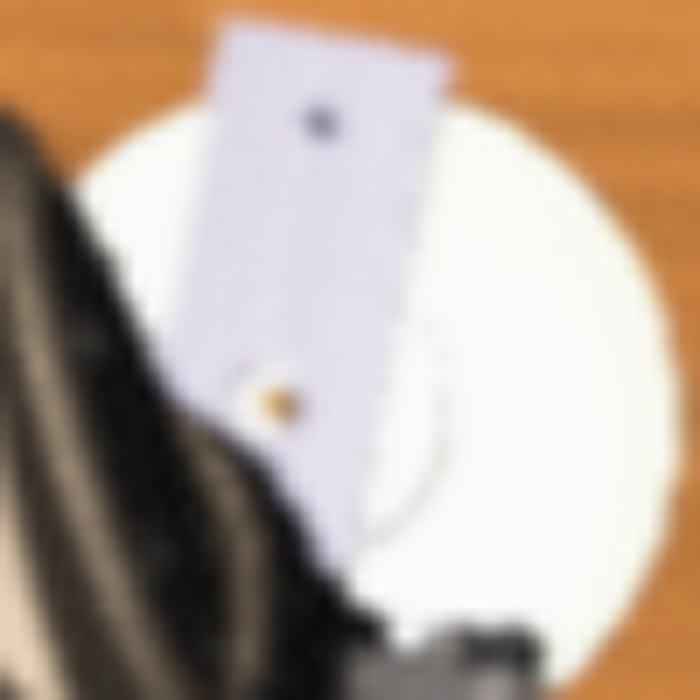

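View pics/s11.png

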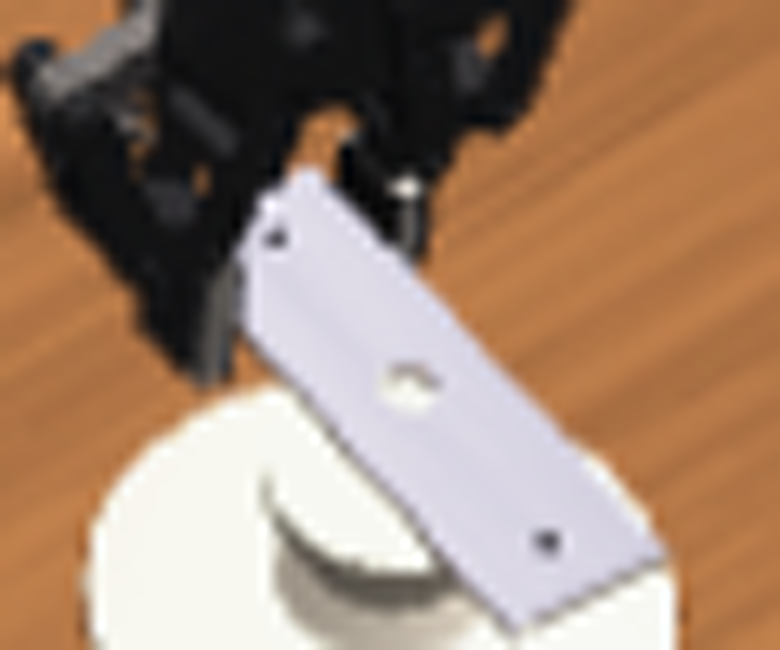

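```bash
python3 - <<'E'
from h import *
t=load('top');s=load('scene')
def T(x,y,sc,u0,v0): return np.array([u0+(x+.5)/sc-.5, v0+(y+.5)/sc-.5])
ax=np.array([np.cos(.152),-np.sin(.152)])
for z in(.070,.072):
  d=at_z(t,*T(320,122,14,185,190),z)[:2];h=at_z(t,*T(261,404,14,185,190),z)[:2]
  c=(at_z(t,*T(222,20,14,185,190),z)+at_z(t,*T(455,62,14,185,190),z))[:2]/2
  print(z,'top dot->hole',d-.05*ax,'hole',h,'corners->hole',c-.065*ax)
  a=at_z(s,*T(275,237,13,300,140),z)[:2];b=at_z(s,*T(546,541,13,300,140),z)[:2];h=at_z(s,*T(411,385,13,300,140),z)[:2]
  print('  sc mid',(a+b)/2,'hole',h,'len',np.linalg.norm(a-b))
# top stud
for x,y,z in [(276,403,.063),(281,405,.063)]: print('stud top',at_z(t,*T(x,y,14,185,190),z))
# predicted pixels of hole centre in top crop if aligned
for X in [(.562,.189,.0718),(.562,.189,.063)]:
  p=proj(t,X)[0];print((p-[185,190]+.5)*14-.5)
E
```

```text
0.07 top dot->hole [0.56114211 0.18941271] hole [0.5606683  0.19021736] corners->hole [0.56073924 0.18898687]
  sc mid [0.56010309 0.19171343] hole [0.56058914 0.19235447] len 0.1007933279878533
0.072 top dot->hole [0.56089089 0.1890803 ] hole [0.56051077 0.18986923] corners->hole [0.56046094 0.18865953]
  sc mid [0.56135578 0.19027167] hole [0.56184058 0.19091105] len 0.10053377406676911
stud top [0.56145474 0.18881489 0.063     ]
stud top [0.56112134 0.18792515 0.063     ]
[266.52990708 395.70418831]
[275.06542362 399.88964835]
```

Both cameras agree on a remaining correction of about (+0.7, −0.7) mm, and the clearance is ±2.5 mm. I'll lower onto the stud.

play_rows(
  plan=[
    [0.7, -0.6, 0, 0, 0, 0, 30],
    [0.7, -0.6, -3, 0, 0, 0, 30],
    [0.7, -0.6, -7, 0, 0, 0, 30],
    [0.7, -0.6, -11, 0, 0, 0, 30],
    [0.7, -0.6, -11, 0, 0, 0, 30],
  ],
)

```text
clock: 14.4
tcp_pos: [0.5175, 0.1961, 0.0364]
orientation: [-0.238, -3.131, 0.001]
contact_force: [0.2, -0.3, -0.4]
grip_width: 0.039
```

```bash
python3 - <<'E'
from h import *
o=r.get_obs();print(o['tcp_pos'],o['contact_force'],o['orientation'],o['grip_width'])
f=grab('top');crop(f,185,190,235,240,14,'t12.png')
f=grab('scene');crop(f,300,140,360,190,13,'s12.png')
E
```

```text
[0.51750565 0.19611844 0.03641599] [ 0.23021365 -0.33537768 -0.36201536] [-2.38107621e-01 -3.13142153e+00  9.62540418e-04] 0.038995668643611814
```

View pics/t12.png

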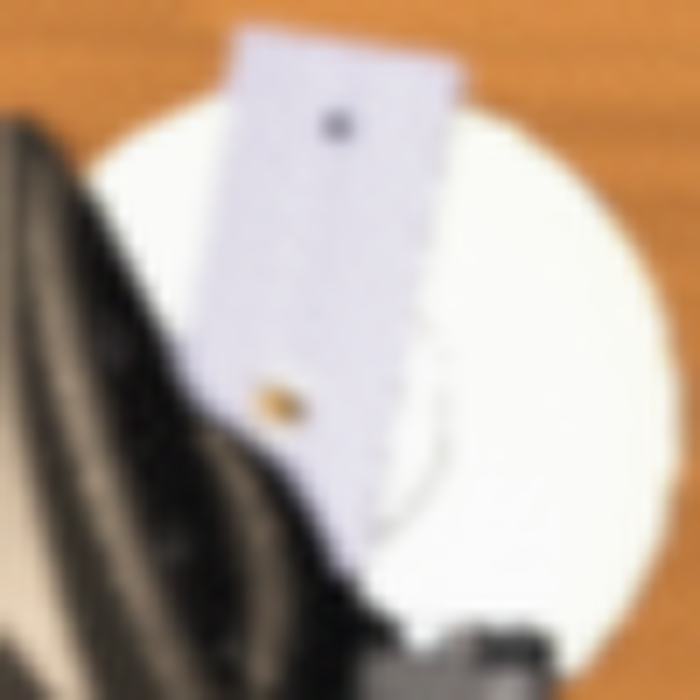

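View pics/s12.png

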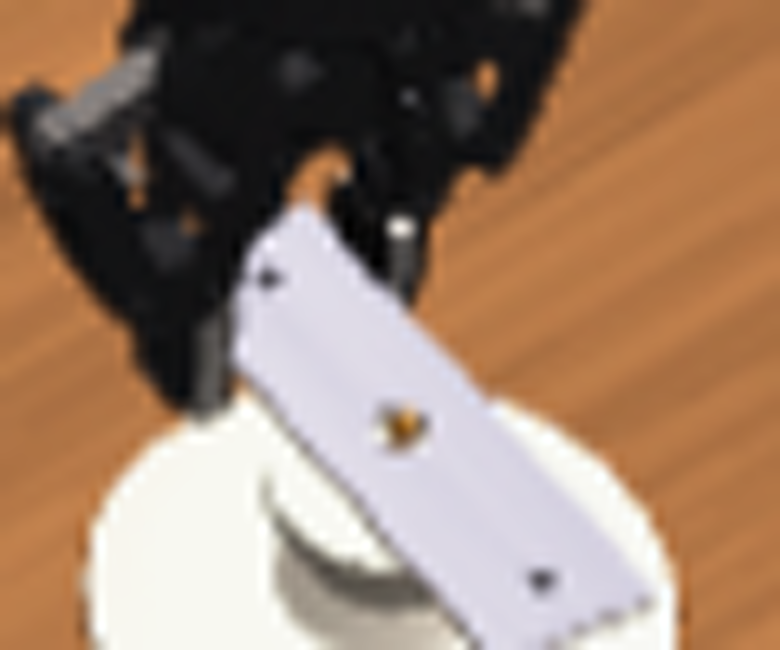

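The stud appears centred in the hole in both views: scene stud (403,425) against the marks' midpoint (404,428), top stud (278,402) against the hole's (278,407). I'll keep lowering.

play_rows(
  plan=[
    [0, 0, -3, 0, 0, 0, 30],
    [0, 0, -6, 0, 0, 0, 30],
    [0, 0, -9, 0, 0, 0, 30],
    [0, 0, -9, 0, 0, 0, 30],
  ],
)

```text
clock: 14.9
tcp_pos: [0.5177, 0.1962, 0.0276]
orientation: [-0.238, -3.132, 0.001]
contact_force: [0.1, 0.4, -0.4]
grip_width: 0.0385
```

play_rows(
  plan=[
    [0, 0, -0.5, 0, 0, 0, 30],
    [0, 0, -1, 0, 0, 0, 30],
    [0, 0, -1, 0, 0, 0, 30],
  ],
)

```text
clock: 15.2
tcp_pos: [0.5181, 0.1963, 0.0272]
orientation: [0.238, 3.132, 0.0]
contact_force: [0.7, -0.4, -0.6]
grip_width: 0.0386
```

play_rows(
  plan=[
    [0, 0, -0.4, 0, 0, 0, 30],
    [0, 0, -0.8, 0, 0, 0, 30],
    [0, 0, -0.8, 0, 0, 0, 30],
  ],
)

```text
clock: 15.5
tcp_pos: [0.518, 0.1963, 0.0263]
orientation: [-0.238, -3.133, -0.0]
contact_force: [0.3, -1.1, -0.9]
grip_width: 0.0388
```

play_rows(
  plan=[
    [0, 0, -0.4, 0, 0, 0, 30],
    [0, 0, -0.7, 0, 0, 0, 30],
    [0, 0, -0.7, 0, 0, 0, 30],
  ],
)

```text
clock: 15.8
tcp_pos: [0.518, 0.1963, 0.0256]
orientation: [-0.238, -3.132, -0.0]
contact_force: [0.0, -0.3, -0.8]
grip_width: 0.0387
```

play_rows(
  plan=[
    [0, 0, -0.3, 0, 0, 0, 30],
    [0, 0, -0.5, 0, 0, 0, 30],
    [0, 0, -0.5, 0, 0, 0, 30],
  ],
)

```text
clock: 16.1
tcp_pos: [0.5181, 0.1963, 0.0253]
orientation: [0.238, 3.132, 0.0]
contact_force: [-1.3, 0.1, 2.3]
grip_width: 0.0385
```

Contact at about 3 N. I'll look before releasing.

```bash
python3 - <<'E'
from h import *
f=grab('top');crop(f,185,190,235,240,12,'t13.png')
f=grab('scene');crop(f,300,140,360,190,13,'s13.png')
E
```

```text
(no output)
```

View pics/s13.png

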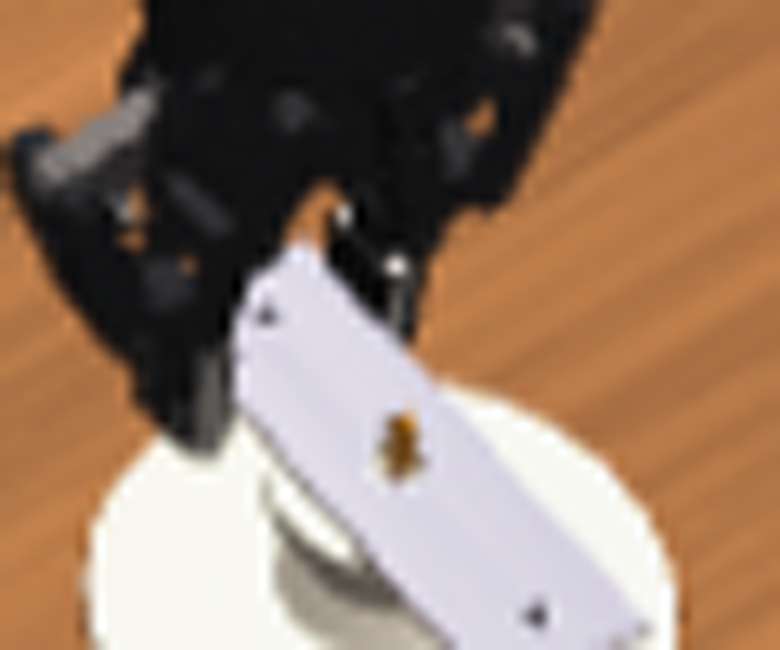

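The stud stands through the hole at (402,450). I'll release slowly.

play_rows(
  plan=[
    [0, 0, 0, 0, 0, 0, 39],
    [0, 0, 0, 0, 0, 0, 40.5],
    [0, 0, 0, 0, 0, 0, 42],
    [0, 0, 0, 0, 0, 0, 45],
    [0, 0, 0, 0, 0, 0, 50],
    [0, 0, 0, 0, 0, 0, 60],
    [0, 0, 0, 0, 0, 0, 60],
  ],
  grip_force=20,
)

```text
clock: 16.9
tcp_pos: [0.518, 0.1963, 0.0251]
orientation: [0.238, 3.133, 0.0]
contact_force: [0.5, -0.3, 0.2]
grip_width: 0.0601
```

play_rows(
  plan=[
    [0, 0, 10, 0, 0, 0, 60],
    [0, 0, 30, 0, 0, 0, 60],
    [0, 0, 60, 0, 0, 0, 60],
    [0, 0, 100, 0, 0, 0, 60],
    [-40, 0, 130, 0, 0, 0, 60],
    [-60, -40, 150, 0, 0, 0, 60],
    [-60, -90, 150, 0, 0, 0, 60],
    [-60, -140, 150, 0, 0, 0, 60],
    [-60, -190, 150, 0, 0, 0, 60],
    [-60, -230, 150, 0, 0, 0, 60],
    [-60, -230, 150, 0, 0, 0, 60],
  ],
)

```text
clock: 18.0
tcp_pos: [0.4574, -0.0395, 0.1761]
orientation: [0.253, 3.13, -0.002]
contact_force: [-0.1, 0.9, 0.1]
grip_width: 0.0604
```

```bash
python3 - <<'E'
from h import *
o=r.get_obs();print(o['clock'],o['tcp_pos'],o['contact_force'])
f=grab('top');crop(f,170,180,250,260,8,'t14.png');cv2.imwrite('pics/t14f.png',f['color'])
f=grab('scene');crop(f,290,140,370,215,8,'s14.png')
E
```

```text
18.0 [ 0.45743256 -0.03954716  0.17612799] [-0.13092783  0.8907122   0.14107603]
```

View pics/t14.png

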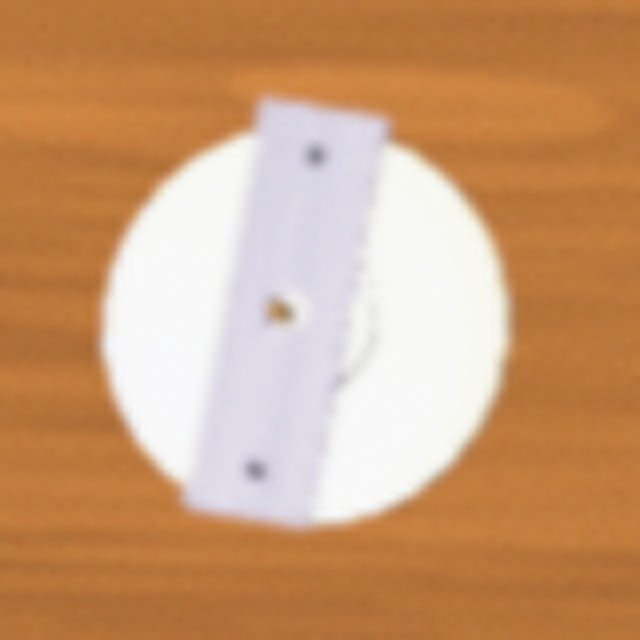

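View pics/s14.png

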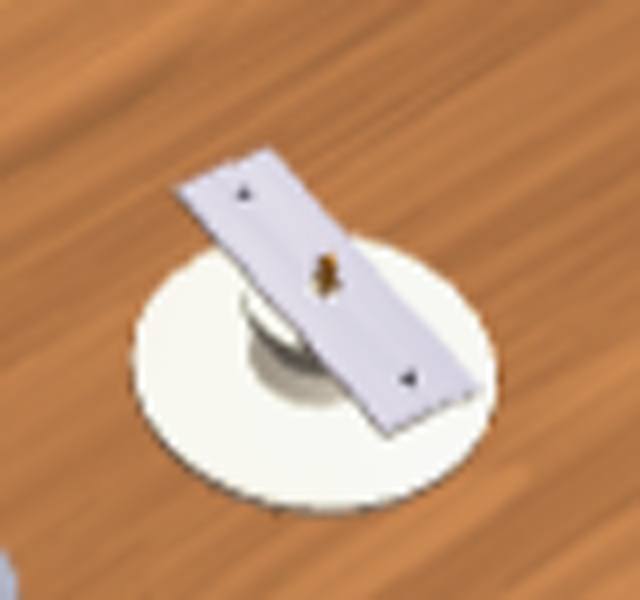

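View pics/t14f.png

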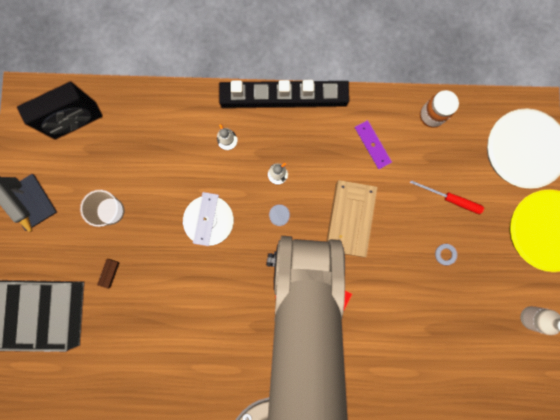

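```bash
python3 - <<'E'
from h import *
t=load('top');s=load('scene')
def T(x,y,sc,u0,v0): return u0+(x+.5)/sc-.5, v0+(y+.5)/sc-.5
p=[at_z(t,*T(*a,8,170,180),.049) for a in((315,155),(255,469))];print(np.mean(p,0),'stud .5614 .1883')
q=[at_z(s,*T(*a,8,290,140),.049) for a in((243,193),(408,379))];print(np.mean(q,0),'stud .5625 .190')
for a in((290,115),(340,140),(300,230),(240,400),(220,480),(290,500)): print(at_d(t,*T(*a,8,170,180)).round(4))
a=tuple()
def tri(a,b):
    P=[np.c_[f['R'],f['t']] for f in(t,s)]
    X=cv2.triangulatePoints(P[0],P[1],ray(t,*a).reshape(2,1),ray(s,*b).reshape(2,1));return (X[:3]/X[3]).ravel()
print(tri(T(315,155,8,170,180),T(408,379,8,290,140)),tri(T(255,469,8,170,180),T(243,193,8,290,140)))
E
```

```text
[0.56223354 0.18882652 0.049     ] stud .5614 .1883
[0.56165249 0.18970731 0.049     ] stud .5625 .190
[0.6239 0.1895 0.0499]
[0.6168 0.1741 0.0467]
[0.5878 0.1851 0.0493]
[0.5344 0.2022 0.0465]
[0.5093 0.2071 0.048 ]
[0.5035 0.1851 0.0489]
[0.61161353 0.18147348 0.04961475] [0.51293876 0.19606647 0.05061538]
```

The strap is flat on the boss, its top at about 0.049 m. The hole is within about 1 mm of the stud, and the bystanders are unmoved. Handing in.

```bash
python3 -c "
from bench import r
print(r.hand_in())"
```

```text
the job is handed in; nothing more can be done
None
```

I slid the strap out of the jig, set it on the lamp base with the stud through its middle hole, released it and handed the job in at about 18 s. The hand-in reports no verdict, so the figures below come from my own measurements.

- **Slide:** The first 10 mm slipped because I was pressing with only about 6 N. Pressing with 8–11 N moved the strap until about 37 mm stuck out, still flat in the pocket.
- **Lift and placing:** I gripped the sides of the free end and set the strap down with about 3 N of contact before letting go.
- **Last checks:** The two cameras each put the hole within about 1 mm of the stud, though in different directions and within their 2 mm calibration. The strap's top is at about 0.049–0.050 m, as expected for it resting on the boss. Tilt measured about 0.01 rad from the two marks, and depth readings scattered by 2–3 mm.
- **Surroundings:** The bystanders I could see in the last top view were where they started. The arm hid the pliers in that view. The robot is clear of everything.

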